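Find the started parts case by its rattle and hold it out over the empty bin

ROBOT

A 6-joint arm with a two-finger parallel gripper is mounted at the origin on the work surface. World frame = base frame: x ahead of the robot, y to its left, z up, the work surface at z = 0. Lengths are in m, angles in rad, forces in N, time in s.
With the tool pointing down it reaches from about 0.35 to 0.875 m from the base axis. Payload 4.2 kg.
Tool frame: the origin (TCP) lies at the very end of the fingers, on their centre line; the grasp point (between the pads) lies 19 mm behind it; x points along the fingers, z is the direction in which the jaws open and shut, and the axes are right-handed (so a half turn about x gives the same grasp; the last joint's range is limited). The gripper opens to 87 mm and grips with 3 to 60 N. Pads are 19 mm wide; open, the fingers measure 117 mm over their backs; the gripper's body (75 mm by 190 mm) begins 51 mm behind the grasp point.
Start: joints at [1.544, 0.385, 0.008, 0, -1.194, -0.259], TCP at [0.176, 0.6, 0.223] pointing down, gripper open.
Joint ranges: [-3.14, 3.14], [-1.21, 2.06], [-1.07, 1.41], [-3.16, 2.05], [-2.99, -0.16], [-3.1, 3.1]. Speed limits (rad/s): [2.79, 2.79, 3.14, 3.14, 3.14, 3.14].

INTERFACE

Orientations are given as a unit quaternion [w, x, y, z].
In Python, from workcell import * gives the robot as it stands.
- The arm moves only by the tool play_rows, never from a script. Its argument "steps" is a list that holds one entry, the list of rows, each a list of 5 numbers: the finger opening in m, from 0 to 0.087, then the shift along the tool's x, y, z in m, then the turn about the tool's x in rad. In form: [[[claw, x, y, z, turn], ...]]. A call has 1 to 10 rows; each row is the pose to reach, as a shift and turn from the pose commanded when the call began, along the tool's axes at that moment; what a row does not reach only later rows make up. A row lasts 1/8 s, in which the tool goes at most 62.5 mm and 10.7 degrees, less where a joint would pass 70% of its speed; a pose out of reach is approached as far as the arm can. A call with a gripper value outside its range is refused whole. The fingers move at their own pace and stop on an object; "force" is the grip in N (left out, the last holds). Time passes only in rows, so rows that repeat a pose let the fingers close. It gives the time, the measured TCP pose, the force and the opening at its end, in the units of the state.
- sense(): the state, without advancing time (a new reading comes with each control period).
- capture(name): name is "scene" or "top"; returns the picture (400x640x3 uint8, red, green, blue); there is no depth.
- get_calibration(name): a dict with "vfov" (degrees; the focal length in pixels is half the picture's height over the tangent of half this angle, whatever the lens; pixels are square), "cx", "cy" (the principal point, pixels), "R" (3x3) and "t" (3): a world point X has camera coordinates R X + t. Camera axes: x right, y down, z forward; pixel columns grow to the right and rows downward; lengths in m; the calibration is good to about 2 mm. A picture is of the moment at which its call begins. get_calibration takes no time and is no camera call.
- job_done(): hands the job in, once; it reports no verdict.
The state is a dict: "t": time; "joints": joint angles; "dq": joint speeds; "tau": joint torques, N m; "ee_pos": TCP position; "eef_rot": TCP orientation; "ft_force": force on the tool from outside, world axes, zero at the start; "moment": the same for the moment, N m; "grip_width": finger opening in m.
Only numpy, scipy, OpenCV 4.12 (cv2) and the standard library are available. Lean on these libraries where they do the work, as an engineer would, in place of code of your own. Each camera call takes 0.05 s, during which the arm holds its last target.

TASK

Two of the three sealed parts cases are full packs, packed tight; the third has only one loose part left in it, and we use that one up first. Pick the cases up one at a time and shake them briskly until you feel one rattle (make sure of it even when only one is left), setting any silent one back down flat where it stood. Then hold the rattling case out, level and still, a hand's breadth above the empty bin of the assortment case, and finish while holding it there; disturb nothing else on the bench.

Things in the scene. Friction and masses are not known exactly. Their poses are not given: they have to be found in the camera images.
- case_left: The left (+y) one of three identical closed grey plastic parts cases standing lid up on the bench, 84 (x) x 56 (y) x 54 (z) mm, 290 to 370 g; origin: centre of the underside; x along its length, y across the 56 mm width (grip here, smooth stiff sides), z up. Steel latch and paper seal on the -x end. Left to right as the robot sees them.
- case_mid: The middle one of three identical closed grey plastic parts cases standing lid up on the bench, 84 (x) x 56 (y) x 54 (z) mm, 290 to 370 g; origin: centre of the underside; x along its length, y across the 56 mm width (grip here, smooth stiff sides), z up. Any one of the three holds a loose steel part (nut_c0 in the rules; 170 to 250 g) that slides and rolls freely some 40 mm along x and 15 mm along y, and knocks on hard walls.
- case_right: The right (-y) one of three identical closed grey plastic parts cases standing lid up on the bench, 84 (x) x 56 (y) x 54 (z) mm, 290 to 370 g; origin: centre of the underside; x along its length, y across the 56 mm width (grip here, smooth stiff sides), z up. Two are packed tight: contents of about the same weight that cannot move. All look alike.
- assortment: Open assortment case, fixed on the bench beyond the parts cases: black tray 240 (x) x 360 (y) x 55 mm high with red inset bins; its clear lid is folded back flat on the far side (+x), reaching 366 mm from the origin. Origin: centre of the tray's underside. All bins but one are full of small parts.
- empty_bin (a point): Centre of the mouth of the one empty red bin, the middle one of the near (-x) row, 112 x 114 mm, at the tray's rim 55 mm above the bench. Axes as the tray's.
- table: The black bench top, its upper face at z = 0.
- drill: Bystander: cordless drill standing on its battery, about 190 mm high and 150 mm long along its x, on the left. Origin: centre of its underside.
- notebook: Bystander: dark red notebook lying flat, 148 (x) x 210 (y) x 16 mm, on the right. Origin: centre of its underside.
- screwdriver: Bystander: screwdriver lying along its x, 200 mm long, far left. Origin: under its middle.
- tape_roll: Bystander: roll of grey tape lying flat, 68 mm across, 19 mm high, far right. Origin: centre of its underside.

How it is judged:
By the outcome, as a careful person would: the job done as asked, in the order asked, and still so for the second after the job is handed in, while the arm keeps its last pose, push and grip.
It also fails if it takes over 72 s, if anything falls off the work surface, if the arm or the gripper's body presses on something with over 40 N, if the wrist force passes 120 N, or if a joint passes its speed limit or range.

## Working session

There is one attempt and no reset: what is moved stays moved. The work goes in short steps, Python scripts to look and compute and a tool call to move; the robot and the scene stay as the last step left them, time stands still between calls to the robot, and variables do not carry over. Pictures are saved under pics/ and viewed, and the job is handed in when it is done.

Besides the shell and the picture viewer there is one more tool, called after "Call:" by a JSON object that holds its "fn" and its "kwargs", one argument or row to a line. play_rows: Moves the arm, as the interface text tells. Its arguments: {"type":"object","properties":{"steps":{"type":"array","items":{"type":"array","items":{"type":"array","items":{"type":"number"}}}},"force":{"type":"number"}},"required":["steps"]}

```bash
ls; mkdir -p pics
python3 - <<'E'
from workcell import *
import cv2
s=sense(); print(s)
for n in ("scene","top"):
    c=get_calibration(n); print(n,c)
    cv2.imwrite(f"pics/{n}0.png",capture(n)[:,:,::-1])
E
```

```text
pics
{'t': 0.0, 'joints': array([ 1.54358475e+00,  3.85569420e-01,  6.65127999e-03, -5.40579666e-04,
       -1.19399813e+00, -2.58625856e-01]), 'dq': array([ 1.92078324e-03, -9.26669573e-05, -6.85659582e-05, -3.91808106e-04,
        8.55414514e-04, -7.33364151e-05]), 'tau': array([ 5.04164075e-05, -3.90665996e+01,  1.87397325e+01,  4.21972990e+00,
        1.08695735e-02, -1.94158902e-04]), 'ee_pos': array([0.17601106, 0.59908243, 0.22145563]), 'eef_rot': array([-0.42410656, -0.56555597, -0.42315184,  0.56676502]), 'ft_force': array([-0.28223517, -0.05755828,  0.40767656]), 'moment': array([ 0.05293257, -0.02137284,  0.00232681]), 'grip_width': 0.08699355823665253}
scene {'vfov': 49.36514642809692, 'cx': 318.30566128755095, 'cy': 192.08579455505193, 'R': array([[ 0.81292011,  0.58236683,  0.00312434],
       [ 0.47019182, -0.65315174, -0.59355914],
       [-0.34362849,  0.4839852 , -0.80478431]]), 't': array([-0.43445071, -0.23145507,  1.48495843])}
top {'vfov': 45.60679480194881, 'cx': 319.5007582564574, 'cy': 201.11933568580326, 'R': array([[ 0.01632249, -0.99978808,  0.01254446],
       [-0.99850794, -0.01695289, -0.05190855],
       [ 0.05211021, -0.01167847, -0.99857305]]), 't': array([-0.02764784,  0.54645068,  1.41917294])}
```

View pics/scene0.png

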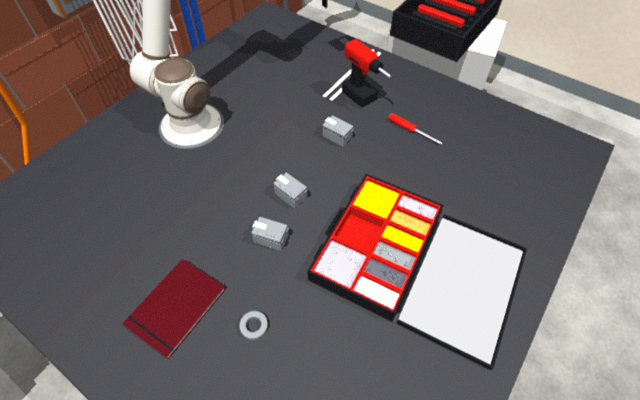

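View pics/top0.png

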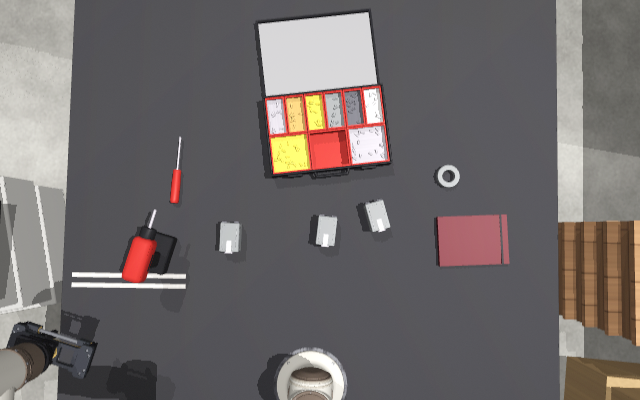

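The scene view shows three grey cases, at (338,130), (290,190) and (270,233). In the top view they are at (229,237), (326,231) and (376,216). The empty red bin is at (328,150) in the top view, the drill, screwdriver, notebook and tape are clear of it, and the gripper is at (60,350).

```bash
cat > h.py <<'E'
from workcell import *
import cv2, numpy as np
from scipy.spatial.transform import Rotation as Rot
def ray(n,uv,z):
    c=get_calibration(n); f=200/np.tan(np.radians(c['vfov'])/2)
    R=np.array(c['R']);t=np.array(c['t'])
    o=-R.T@t; uv=np.atleast_2d(uv).astype(float)
    d=np.c_[(uv[:,0]-c['cx'])/f,(uv[:,1]-c['cy'])/f,np.ones(len(uv))]@R
    return o+d*((z-o[2])/d[:,2])[:,None]
def proj(n,X):
    c=get_calibration(n); f=200/np.tan(np.radians(c['vfov'])/2)
    p=np.atleast_2d(X)@np.array(c['R']).T+np.array(c['t'])
    return np.c_[c['cx']+f*p[:,0]/p[:,2],c['cy']+f*p[:,1]/p[:,2]]
def rotm(q): return Rot.from_quat([q[1],q[2],q[3],q[0]]).as_matrix()
E
python3 - <<'E'
from h import *
im=cv2.imread('pics/top0.png'); hsv=cv2.cvtColor(im,cv2.COLOR_BGR2HSV)
for (u,v) in ((229,237),(326,231),(376,216)):
    cr=im[v-30:v+30,u-30:u+30]; cv2.imwrite(f'pics/c{u}.png',cv2.resize(cr,None,fx=8,fy=8,interpolation=0))
    m=((hsv[...,2]>105)&(hsv[...,1]<60)).astype(np.uint8)
    k=np.zeros_like(m);k[v-28:v+28,u-25:u+25]=1
    cs,_=cv2.findContours(m*k,cv2.RETR_EXTERNAL,cv2.CHAIN_APPROX_NONE)
    c=max(cs,key=cv2.contourArea); P=ray('top',c[:,0,:],0.054)
    r=cv2.minAreaRect((P[:,:2]*1000).astype(np.float32)); print(cv2.minAreaRect(c),r)
v=np.hstack([cv2.imread(f'pics/c{u}.png') for u in (229,326)]); 
w=np.hstack([cv2.resize(cv2.imread(f'pics/c{u}.png'),(260,260)) for u in (229,326,376)]);cv2.imwrite('pics/crops.png',w)
# bin
m=cv2.inRange(hsv,(0,150,120),(6,255,255))|cv2.inRange(hsv,(174,150,120),(180,255,255))
k=np.zeros_like(m);k[80:185,255:400]=255
cs,_=cv2.findContours(m&k,cv2.RETR_EXTERNAL,cv2.CHAIN_APPROX_NONE)
c=max(cs,key=cv2.contourArea);P=ray('top',c[:,0,:],0.055);print('red',cv2.minAreaRect((P[:,:2]*1000).astype(np.float32)),cv2.boundingRect(c))
cv2.imwrite('pics/bin.png',cv2.resize(im[75:190,250:400],None,fx=5,fy=5,interpolation=0))
print(rotm(sense()['eef_rot']))
E
```

```text
((229.9113311767578, 236.95053100585938), (21.159971237182617, 32.602699279785156), 2.602562189102173) ((435.9401550292969, 241.02786254882812), (61.44832229614258, 94.33255767822266), 88.82341766357422)
((326.21343994140625, 230.57925415039062), (19.104658126831055, 32.46687316894531), 6.340191841125488) ((459.01885986328125, -39.14483642578125), (55.890384674072266, 94.67967987060547), 84.6011962890625)
((377.4888916015625, 215.6031036376953), (32.394107818603516, 19.028167724609375), 74.35775756835938) ((505.1506042480469, -188.68185424804688), (94.64163208007812, 55.93507385253906), 16.215076446533203)
red ((757.6431884765625, -35.945068359375), (228.41514587402344, 346.0353088378906), 7.493181228637695) (265, 86, 125, 88)
[[-4.35845330e-04  9.59393591e-01 -2.82070466e-01]
 [-1.89228047e-03 -2.82070779e-01 -9.59391732e-01]
 [-9.99998115e-01  1.15610028e-04  1.93838099e-03]]
```

```bash
ls -la pics
```

```text
total 1176
drwxr-xr-x 2 agent agent   4096 Dec  6 16:08 .
drwxr-xr-x 3 agent agent   4096 Dec  6 16:08 ..
-rw-r--r-- 1 agent agent 202999 Dec  6 16:08 bin.png
-rw-r--r-- 1 agent agent  54671 Dec  6 16:08 c229.png
-rw-r--r-- 1 agent agent  54798 Dec  6 16:08 c326.png
-rw-r--r-- 1 agent agent  55815 Dec  6 16:08 c376.png
-rw-r--r-- 1 agent agent  98976 Dec  6 16:08 crops.png
-rw-r--r-- 1 agent agent 418082 Dec  6 16:07 scene0.png
-rw-r--r-- 1 agent agent 294628 Dec  6 16:07 top0.png
```

View pics/crops.png

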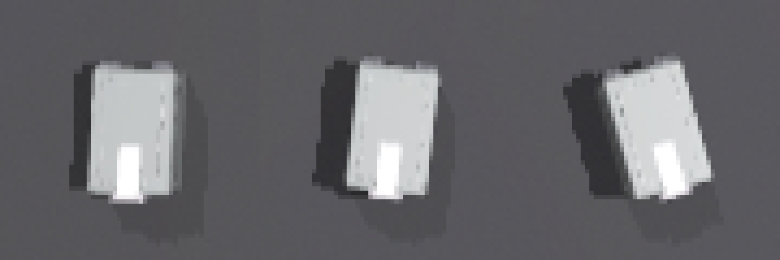

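View pics/bin.png

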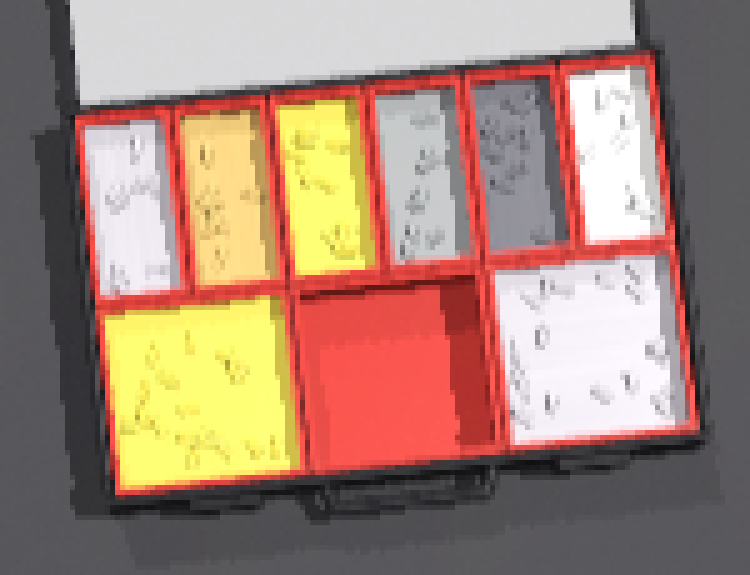

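```bash
cat >> h.py <<'E'
def box(x,y,yaw,z0=0,z1=.054):
    c,s=np.cos(yaw),np.sin(yaw)
    return np.array([[x+a*c-b*s,y+a*s+b*c,z] for z in (z0,z1) for a,b in ((-.042,-.028),(.042,-.028),(.042,.028),(-.042,.028))])
def crop(n,im,B,k=8,pad=6,fn=None):
    p=proj(n,B); u0,v0=np.floor(p.min(0)).astype(int)-pad; u1,v1=np.ceil(p.max(0)).astype(int)+pad
    c=cv2.resize(im[v0:v1,u0:u1],None,fx=k,fy=k,interpolation=0)
    q=((p-[u0,v0]+.5)*k).astype(np.int32)
    cv2.polylines(c,[q[4:]],True,(0,255,0),1); cv2.polylines(c,[q[:4]],True,(0,0,255),1)
    return cv2.resize(c,(260,260))
E
python3 - <<'E'
from h import *
for n in('top','scene'):
    c=get_calibration(n); print(n,-np.array(c['R']).T@np.array(c['t']))
C=[(.437,.243,-1.2),(.460,-.039,-5.4),(.506,-.1885,16.2)]
rows=[]
for n in('top','scene'):
    im=cv2.imread(f'pics/{n}0.png')
    rows.append(np.hstack([crop(n,im,box(x,y,np.radians(a))) for x,y,a in C]))
cv2.imwrite('pics/ov.png',np.vstack(rows))
b=np.array([(297,298),(480,275),(500,455),(310,480)])/5+[250,75]-.5
P=ray('top',b,.055);print(P, P.mean(0), np.linalg.norm(np.roll(P,1,0)-P,axis=1))
S=[sense() for _ in range(2)]; print(S[0]['ft_force'],S[1]['ft_force'],S[1]['moment'])
E
```

```text
top [ 0.47213322 -0.0018043   1.44586014]
scene [ 0.97227603 -0.61686351  1.05904634]
[[ 0.74204799  0.01641666  0.055     ]
 [ 0.75777625 -0.09138739  0.055     ]
 [ 0.65112419 -0.10460276  0.055     ]
 [ 0.63436006  0.00689764  0.055     ]] [ 0.69632712 -0.04316896  0.055     ] [0.10810782 0.10894536 0.1074677  0.1127536 ]
[ 0.06996305 -0.00347863 -0.70047487] [ 0.06996305 -0.00347863 -0.70047487] [ 0.00828075 -0.01960815  0.02757578]
```

View pics/ov.png

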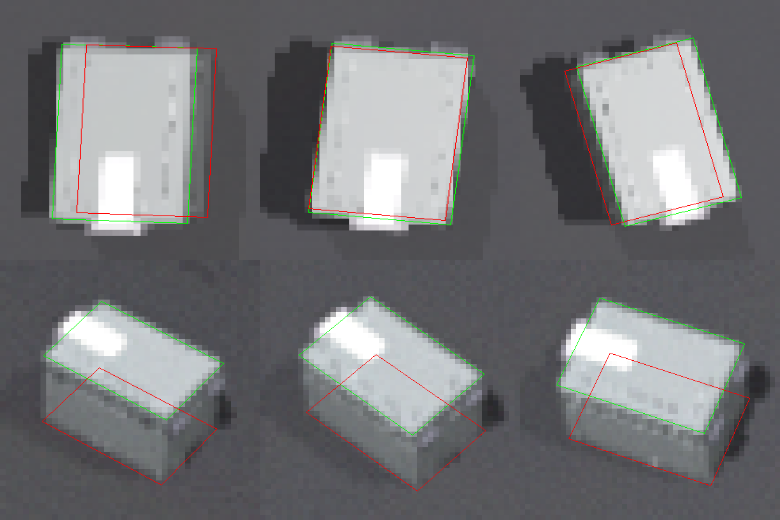

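The overlays fit all three cases to about 2–3 mm in both views. The bin mouth centre measures about (0.698, -0.043), and both methods agree. I'll start with the left case.

```bash
cat >> h.py <<'E'
C={'left':(.437,.243,-1.2),'mid':(.460,-.039,-5.4),'right':(.506,-.1885,16.2),'bin':(.698,-.043,7.5)}
def goal(x,y,z,yaw):
    s=sense(); R=rotm(s['eef_rot']); d=R.T@(np.array([x,y,z])-s['ee_pos'])
    cur=np.degrees(np.arctan2(R[1,1],R[0,1])); dy=(yaw-cur+180)%360-180
    print('t %.2f pos %s yaw %.2f F %s M %s w %.4f'%(s['t'],s['ee_pos'].round(4),cur,s['ft_force'].round(2),s['moment'].round(3),s['grip_width']))
    print('shift xyz',d.round(4),'turn',round(-np.radians(dy),4), 'dist',np.linalg.norm(d).round(3))
E
python3 - <<'E'
from h import *
x,y,a=C['left']
goal(x,y,.33,a)
E
```

```text
t 0.10 pos [0.1761 0.5991 0.2216] yaw -16.38 F [ 0.07 -0.   -0.7 ] M [ 0.008 -0.02   0.028] w 0.0869
shift xyz [-0.1079  0.3508  0.2683] turn -0.265 dist 0.455
```

Call:
{"fn": "play_rows", "kwargs": {
  "steps": [
    [[0.087,-0.055,0,0,0],[0.087,-0.108,0.02,0.015,0],[0.087,-0.108,0.068,0.052,-0.05],[0.087,-0.108,0.116,0.089,-0.1],[0.087,-0.108,0.164,0.126,-0.15],[0.087,-0.108,0.212,0.163,-0.2],[0.087,-0.108,0.26,0.2,-0.25],[0.087,-0.108,0.308,0.237,-0.265],[0.087,-0.108,0.351,0.268,-0.265],[0.087,-0.108,0.351,0.268,-0.265]]
  ],
  "force": 50
}}

```text
t: 1.35
ee_pos: [0.4386, 0.2408, 0.3301]
eef_rot: [-0.493, -0.506, -0.493, 0.507]
ft_force: [-0.5, 1.1, 0.1]
grip_width: 0.087
```

Run:
```python
from h import *
x,y,a=C['left']
goal(x,y,.010,a)
```

```text
t 1.35 pos [0.4386 0.2408 0.3301] yaw -1.51 F [-0.47  1.06  0.14] M [-0.022  0.007 -0.003] w 0.0870
shift xyz [ 0.3201 -0.0014 -0.0025] turn -0.0053 dist 0.32
```

Call:
{"fn": "play_rows", "kwargs": {
  "steps": [
    [[0.087,0.06,0,-0.002,-0.005],[0.087,0.12,0,-0.002,-0.005],[0.087,0.18,0,-0.002,-0.005],[0.087,0.22,0,-0.002,-0.005],[0.087,0.24,0,-0.002,-0.005],[0.087,0.24,0,-0.002,-0.005]]
  ]
}}

```text
t: 2.1
ee_pos: [0.4361, 0.2452, 0.0888]
eef_rot: [-0.496, -0.502, -0.496, 0.505]
ft_force: [0.5, -0.0, -0.2]
grip_width: 0.0867
```

Run:
```python
from h import *
x,y,a=C['left']
goal(x,y,.010,a)
ims=[capture(n)[:,:,::-1] for n in('scene','top')]
b=box(x,y,np.radians(a),0,.12)
out=[]
for n,im in zip(('scene','top'),ims):
    p=proj(n,[[x,y,.06]])[0].astype(int); out.append(cv2.resize(im[p[1]-35:p[1]+35,p[0]-35:p[0]+35],(390,390),interpolation=0))
cv2.imwrite('pics/l1.png',np.hstack(out))
```

```text
t 2.10 pos [0.4361 0.2452 0.0888] yaw -0.86 F [ 0.53 -0.03 -0.22] M [-0.016 -0.061 -0.006] w 0.0867
shift xyz [0.0789 0.0012 0.0019] turn 0.006 dist 0.079
```

View pics/l1.png

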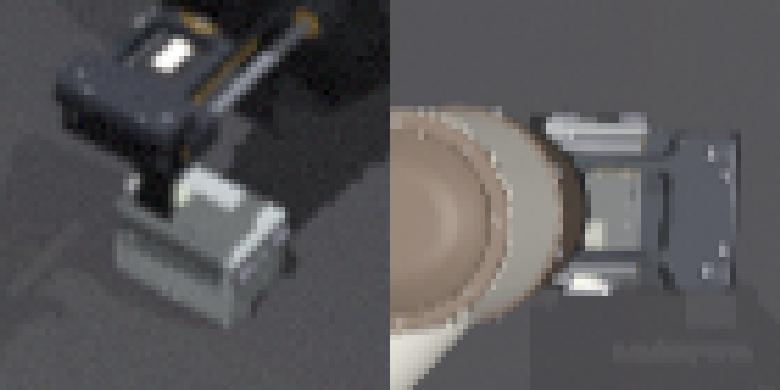

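The pictures show the fingers straddling the left case, centred across its width. Next I'll descend and grip.

Call:
{"fn": "play_rows", "kwargs": {
  "steps": [
    [[0.087,0.04,0.001,0.002,0.006],[0.087,0.07,0.001,0.002,0.006],[0.087,0.079,0.001,0.002,0.006],[0.087,0.079,0.001,0.002,0.006]]
  ]
}}

```text
t: 2.7
ee_pos: [0.4389, 0.2442, 0.0123]
eef_rot: [0.495, 0.506, 0.495, -0.505]
ft_force: [0.5, -0.4, 0.5]
grip_width: 0.0867
```

Run:
```python
from h import *
x,y,a=C['left']
goal(x,y,.010,a)
```

```text
t 2.70 pos [0.4389 0.2442 0.0123] yaw -1.22 F [ 0.47 -0.41  0.47] M [-0.065 -0.006  0.007] w 0.0867
shift xyz [ 0.0023 -0.0019  0.0012] turn -0.0003 dist 0.003
```

Call:
{"fn": "play_rows", "kwargs": {
  "steps": [
    [[0.05,0,0,0,0],[0.05,0,0,0,0],[0.05,0,0,0,0],[0.05,0,0,0,0],[0.05,0,0,0,0],[0.05,0,0,0,0]]
  ],
  "force": 50
}}

```text
t: 3.45
ee_pos: [0.4385, 0.2437, 0.0119]
eef_rot: [0.495, 0.506, 0.495, -0.505]
ft_force: [-1.3, -0.3, 3.2]
grip_width: 0.0557
```

Run:
```python
from h import *
x,y,a=C['left']
goal(x,y,.010,a)
```

```text
t 3.45 pos [0.4385 0.2437 0.0119] yaw -1.24 F [-1.26 -0.26  3.25] M [ 0.064  0.244 -0.066] w 0.0557
shift xyz [ 0.0018 -0.0015  0.0007] turn -0.0007 dist 0.002
```

Call:
{"fn": "play_rows", "kwargs": {
  "steps": [
    [[0.04,-0.02,0,0,0],[0.04,-0.06,0,0,0],[0.04,-0.1,0,0,0],[0.04,-0.13,0,0,0],[0.04,-0.13,0,0,0],[0.04,-0.13,0,0,0],[0.04,-0.13,0,0,0]]
  ]
}}

```text
t: 4.32
ee_pos: [0.4374, 0.2426, 0.1395]
eef_rot: [-0.494, -0.504, -0.494, 0.507]
ft_force: [-0.3, -0.1, -3.7]
grip_width: 0.0557
```

Run:
```python
from h import *
x,y,a=C['left']
goal(x,y,.13,a); print(sense()['tau'].round(2),sense()['joints'].round(3))
```

```text
t 4.33 pos [0.4374 0.2426 0.1395] yaw -1.27 F [-0.29 -0.13 -3.71] M [-0.048 -0.038  0.026] w 0.0557
shift xyz [ 0.0095 -0.0004 -0.0004] turn -0.0013 dist 0.01
[ -0.   -31.6   17.07   3.95   0.06  -0.  ] [ 0.831  0.258 -0.409 -0.001 -0.908  0.718]
```

Add to h.py:
```python
def samp(n=8):
    out=[]
    for i in range(n+1):
        s=sense(); R=rotm(s['eef_rot']); f=R.T@s['ft_force']; m=R.T@s['moment']
        out.append(np.r_[f,m])
        print('%.2f'%s['t'],'tool F',f.round(2),'M',m.round(3),'tau',(s['tau'][[0,1,2,4]]).round(2),'dq',np.abs(s['dq']).max().round(3))
        if i<n: capture('top')
    o=np.array(out)[3:]; print('mean',o.mean(0).round(3),'sd',o.std(0).round(3))
```

```text
(no output)
```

Call:
{"fn": "play_rows", "kwargs": {
  "steps": [
    [[0.04,0,0.03,0,0],[0.04,0,-0.03,0,0],[0.04,0,0.03,0,0],[0.04,0,-0.03,0,0],[0.04,0,0.03,0,0],[0.04,0,-0.03,0,0],[0.04,0,0.03,0,0]]
  ]
}}

```text
t: 5.2
ee_pos: [0.4525, 0.2348, 0.1326]
eef_rot: [-0.495, -0.493, -0.498, 0.515]
ft_force: [1.6, 2.8, -2.8]
grip_width: 0.0558
```

Run:
```python
from h import *
samp(12)
```

```text
5.20 tool F [ 2.68  1.63 -2.89] M [-0.067  0.434  0.154] tau [  2.22 -39.86  12.37  -0.06] dq 1.339
5.25 tool F [-0.82 12.97 -4.28] M [-1.000e-03  8.890e-01  2.442e+00] tau [  0.5  -41.9    6.24  -2.28] dq 0.159
5.30 tool F [ 2.08 -0.12 -0.41] M [-0.032  0.167  0.139] tau [ -0.59 -31.41  14.44  -0.3 ] dq 0.041
5.35 tool F [ 3.51  0.38 -0.46] M [ 0.03   0.031 -0.007] tau [ -0.17 -33.06  17.08   0.14] dq 0.032
5.40 tool F [2.75 0.68 0.8 ] M [ 0.059 -0.024 -0.068] tau [ -0.08 -33.44  17.57   0.16] dq 0.025
5.45 tool F [ 3.22 -1.04 -0.77] M [-0.036  0.004  0.005] tau [ -0.06 -33.43  17.53   0.12] dq 0.018
5.50 tool F [ 3.93 -0.11  0.3 ] M [ 0.037 -0.066  0.007] tau [ -0.05 -33.38  17.4    0.09] dq 0.016
5.55 tool F [ 2.27 -0.39  0.16] M [ 0.038 -0.064  0.017] tau [ -0.04 -33.36  17.33   0.07] dq 0.013
5.60 tool F [ 2.67  0.71 -0.46] M [-0.05  -0.066  0.008] tau [ -0.04 -33.38  17.29   0.07] dq 0.007
5.65 tool F [3.42 0.87 0.61] M [ 0.039  0.019 -0.032] tau [-3.000e-02 -3.342e+01  1.729e+01  7.000e-02] dq 0.005
5.70 tool F [ 2.69 -0.17  0.23] M [-0.001  0.031  0.052] tau [-2.000e-02 -3.347e+01  1.729e+01  7.000e-02] dq 0.004
5.75 tool F [ 3.06  0.14 -0.25] M [-0.005  0.016 -0.006] tau [-1.000e-02 -3.352e+01  1.730e+01  7.000e-02] dq 0.004
5.80 tool F [2.89 0.08 0.7 ] M [ 0.041 -0.067 -0.037] tau [-1.000e-02 -3.357e+01  1.731e+01  7.000e-02] dq 0.002
mean [ 3.041  0.115  0.085  0.015 -0.018 -0.006] sd [0.465 0.551 0.519 0.035 0.041 0.031]
```

Call:
{"fn": "play_rows", "kwargs": {
  "steps": [
    [[0.04,0,-0.06,0,0],[0.04,0,0,0,0],[0.04,0,-0.06,0,0],[0.04,0,0,0,0],[0.04,0,-0.06,0,0],[0.04,0,0,0,0],[0.04,0,-0.06,0,0]]
  ]
}}

```text
t: 6.68
ee_pos: [0.415, 0.2455, 0.1376]
eef_rot: [-0.494, -0.506, -0.492, 0.508]
ft_force: [-2.6, 1.6, -2.0]
grip_width: 0.0556
```

Run:
```python
from h import *
samp(12)
```

```text
6.67 tool F [ 2.02 -2.62 -1.52] M [-0.013  0.182 -0.439] tau [ -8.42 -21.25  18.32   0.12] dq 1.089
6.72 tool F [  5.33 -10.31   4.08] M [-0.011 -0.722 -1.863] tau [ -0.35 -19.38  27.24   2.31] dq 0.124
6.78 tool F [ 2.52 -0.07 -0.18] M [-0.014 -0.048  0.058] tau [  0.45 -28.09  17.37   0.25] dq 0.078
6.83 tool F [ 3.11  0.08 -0.34] M [0.037 0.055 0.089] tau [  0.03 -28.08  15.79  -0.14] dq 0.069
6.88 tool F [ 2.55  0.2  -1.2 ] M [ 0.056 -0.008  0.091] tau [-1.000e-02 -2.811e+01  1.584e+01 -9.000e-02] dq 0.042
6.92 tool F [ 2.54  0.81 -0.51] M [ 0.031 -0.03   0.052] tau [ 1.000e-02 -2.828e+01  1.620e+01 -1.000e-02] dq 0.021
6.97 tool F [ 3.66 -0.19  0.23] M [-0.013 -0.021  0.031] tau [  0.03 -28.44  16.52   0.04] dq 0.009
7.03 tool F [3.14 0.71 0.11] M [-0.067  0.022 -0.   ] tau [  0.04 -28.57  16.71   0.07] dq 0.004
7.08 tool F [3.74 0.6  0.3 ] M [-0.002 -0.039 -0.04 ] tau [  0.04 -28.65  16.82   0.07] dq 0.003
7.12 tool F [ 3.47 -0.14 -0.06] M [ 0.012 -0.068  0.033] tau [  0.03 -28.7   16.88   0.08] dq 0.004
7.17 tool F [ 3.51 -0.62  0.61] M [ 0.023 -0.082  0.021] tau [  0.03 -28.74  16.9    0.08] dq 0.005
7.22 tool F [ 3.2   1.15 -0.85] M [-0.01  -0.092  0.053] tau [ 2.000e-02 -2.875e+01  1.691e+01  8.000e-02] dq 0.004
7.28 tool F [ 4.02  0.05 -0.36] M [-0.023 -0.046  0.018] tau [ 1.000e-02 -2.876e+01  1.691e+01  7.000e-02] dq 0.003
mean [ 3.294  0.265 -0.207  0.005 -0.031  0.035] sd [0.462 0.513 0.525 0.033 0.043 0.037]
```

Call:
{"fn": "play_rows", "kwargs": {
  "steps": [
    [[0.04,0,0.06,0,0],[0.04,0,0,0,0],[0.04,0,0.06,0,0],[0.04,0,0,0,0],[0.04,0,0.06,0,0],[0.04,0,0.08,0,0]]
  ]
}}

```text
t: 8.02
ee_pos: [0.4896, 0.2428, 0.1411]
eef_rot: [0.495, 0.505, 0.495, -0.505]
ft_force: [0.4, 0.7, -3.6]
grip_width: 0.0553
```

Run:
```python
from h import *
samp(12)
```

```text
8.03 tool F [ 3.6   0.4  -0.76] M [-0.     0.04   0.061] tau [  0.62 -35.07  15.38   0.04] dq 0.355
8.07 tool F [ 3.21  3.78 -1.94] M [-0.001  0.167  0.586] tau [ -0.08 -37.42  15.29  -0.4 ] dq 0.044
8.12 tool F [ 3.59 -0.15 -0.82] M [-0.012  0.02  -0.005] tau [ -0.28 -34.85  17.68   0.11] dq 0.047
8.18 tool F [ 3.43 -0.84 -0.12] M [-0.032 -0.063 -0.083] tau [ -0.19 -35.    18.1    0.18] dq 0.033
8.22 tool F [ 5.12 -0.77 -1.08] M [-0.026 -0.092 -0.042] tau [ -0.15 -35.02  17.95   0.14] dq 0.018
8.28 tool F [ 3.26  0.18 -0.29] M [-0.01  -0.06  -0.032] tau [ -0.13 -35.01  17.75   0.1 ] dq 0.011
8.32 tool F [3.58 0.91 0.02] M [ 0.019 -0.078 -0.005] tau [ -0.11 -35.02  17.61   0.08] dq 0.007
8.38 tool F [ 3.99 -0.26  0.68] M [ 0.036 -0.047 -0.015] tau [ -0.09 -35.06  17.54   0.07] dq 0.004
8.43 tool F [ 2.74 -0.91  0.11] M [ 0.008 -0.047  0.011] tau [ -0.06 -35.11  17.5    0.07] dq 0.003
8.47 tool F [2.82 0.13 0.44] M [-0.002 -0.019  0.011] tau [ -0.04 -35.18  17.49   0.07] dq 0.003
8.53 tool F [4.15 0.01 0.18] M [ 0.028 -0.031  0.023] tau [-3.000e-02 -3.523e+01  1.749e+01  7.000e-02] dq 0.004
8.57 tool F [ 2.07 -0.01 -0.78] M [-0.042  0.033 -0.026] tau [-1.000e-02 -3.528e+01  1.749e+01  7.000e-02] dq 0.004
8.62 tool F [ 3.81 -0.34 -0.55] M [-0.005 -0.036  0.064] tau [ -0.   -35.32  17.5    0.07] dq 0.002
mean [ 3.496e+00 -1.910e-01 -1.410e-01 -3.000e-03 -4.400e-02 -9.000e-03] sd [0.81  0.532 0.518 0.025 0.033 0.038]
```

Call:
{"fn": "play_rows", "kwargs": {
  "steps": [
    [[0.04,0,-0.06,0,0],[0.04,0,-0.08,0,0]]
  ]
}}

```text
t: 8.88
ee_pos: [0.4057, 0.2431, 0.1412]
eef_rot: [-0.494, -0.504, -0.495, 0.506]
ft_force: [0.7, -0.1, -4.1]
grip_width: 0.0558
```

Run:
```python
from h import *
samp(12)
```

```text
8.88 tool F [4.11 0.69 0.12] M [ 0.018 -0.011  0.103] tau [ -1.07 -28.13  16.62  -0.13] dq 0.262
8.93 tool F [ 3.96 -2.69  0.98] M [-0.022 -0.123 -0.478] tau [-1.000e-02 -2.624e+01  1.842e+01  4.600e-01] dq 0.055
8.97 tool F [3.78 1.05 0.14] M [ 0.021 -0.005  0.046] tau [ 4.100e-01 -2.910e+01  1.639e+01  2.000e-02] dq 0.059
9.03 tool F [ 2.72  0.88 -0.33] M [-0.011  0.027  0.065] tau [  0.28 -29.11  16.1   -0.04] dq 0.04
9.07 tool F [2.96 0.02 0.14] M [-0.069  0.037  0.106] tau [  0.24 -29.12  16.33   0.  ] dq 0.02
9.12 tool F [ 2.73 -0.25 -0.87] M [ 0.014 -0.021  0.026] tau [  0.21 -29.13  16.58   0.04] dq 0.013
9.18 tool F [ 3.1   0.39 -1.11] M [-0.036 -0.034 -0.023] tau [  0.17 -29.11  16.75   0.06] dq 0.009
9.22 tool F [ 2.93 -0.25 -1.15] M [-0.042 -0.025  0.076] tau [  0.13 -29.06  16.84   0.07] dq 0.004
9.28 tool F [ 3.55  0.75 -0.47] M [-0.051 -0.069  0.05 ] tau [  0.09 -28.99  16.88   0.07] dq 0.005
9.32 tool F [3.89 0.14 0.16] M [ 0.036 -0.028  0.033] tau [  0.06 -28.92  16.9    0.07] dq 0.005
9.38 tool F [ 3.17 -1.18 -0.65] M [ 0.048 -0.091 -0.023] tau [  0.03 -28.86  16.9    0.07] dq 0.003
9.43 tool F [ 3.42 -0.24 -0.98] M [ 0.032 -0.052 -0.019] tau [ 1.000e-02 -2.881e+01  1.690e+01  7.000e-02] dq 0.004
9.47 tool F [3.88 0.17 0.36] M [-0.013  0.002  0.01 ] tau [ -0.   -28.77  16.89   0.07] dq 0.003
mean [ 3.235  0.043 -0.49  -0.009 -0.025  0.03 ] sd [0.41  0.557 0.53  0.038 0.038 0.042]
```

The left case is silent. Wrist torque (tau5) settles to the same 0.07 N m at both ends and decays smoothly, with no centre-of-mass shift. I'll put it back at its grasp pose, which is tool shift y +0.03, x +0.13.

Call:
{"fn": "play_rows", "kwargs": {
  "steps": [
    [[0.04,0.03,0.03,0,0],[0.04,0.08,0.03,0,0],[0.04,0.105,0.03,0,0],[0.04,0.12,0.03,0,0],[0.04,0.12,0.03,0,0],[0.04,0.12,0.03,0,0]]
  ]
}}

```text
t: 10.22
ee_pos: [0.4391, 0.2441, 0.0222]
eef_rot: [0.495, 0.506, 0.495, -0.505]
ft_force: [-0.4, -0.6, -2.7]
grip_width: 0.0557
```

Run:
```python
from h import *
x,y,a=C['left']
goal(x,y,.012,a)
im=capture('scene')[:,:,::-1]
p=proj('scene',[[x,y,.06]])[0].astype(int); cv2.imwrite('pics/l2.png',cv2.resize(im[p[1]-35:p[1]+35,p[0]-35:p[0]+35],(560,560),interpolation=0))
```

```text
t 10.22 pos [0.4391 0.2441 0.0222] yaw -1.24 F [-0.36 -0.64 -2.71] M [-0.024  0.033 -0.008] w 0.0557
shift xyz [ 0.0102 -0.0021  0.0011] turn -0.0006 dist 0.01
```

View pics/l2.png

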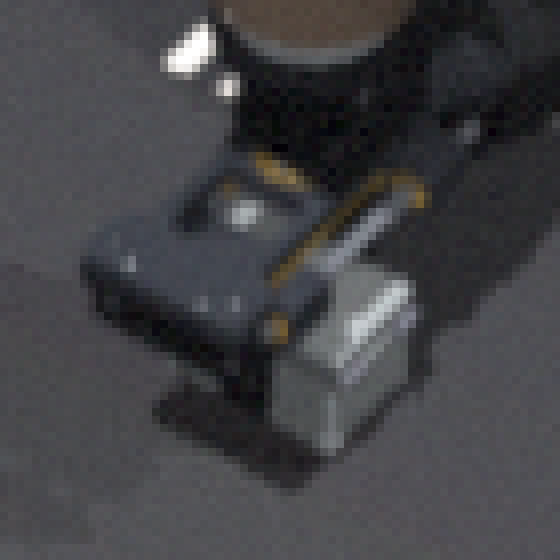

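The picture shows the case hanging level about 10 mm above the bench at its original spot. I'll lower the last 10 mm and release.

Call:
{"fn": "play_rows", "kwargs": {
  "steps": [
    [[0.04,0.005,0,0,0],[0.04,0.01,0,0,0],[0.04,0.01,0,0,0],[0.04,0.01,0,0,0]]
  ]
}}

```text
t: 10.78
ee_pos: [0.4386, 0.2438, 0.0119]
eef_rot: [0.495, 0.506, 0.495, -0.505]
ft_force: [-1.4, 0.7, 1.0]
grip_width: 0.0554
```

Call:
{"fn": "play_rows", "kwargs": {
  "steps": [
    [[0.062,0,0,0,0],[0.087,0,0,0,0],[0.087,0,0,0,0],[0.087,0,0,0,0],[0.087,-0.02,0,0,0],[0.087,-0.06,0,0,0],[0.087,-0.12,0,0,0],[0.087,-0.13,0,0,0]]
  ]
}}

```text
t: 11.78
ee_pos: [0.4404, 0.2454, 0.1459]
eef_rot: [0.495, 0.509, 0.495, -0.502]
ft_force: [0.4, -0.9, 0.4]
grip_width: 0.0872
```

Run:
```python
from h import *
x,y,a=C['mid']
goal(x,y,.13,a)
```

```text
t 11.78 pos [0.4404 0.2454 0.1459] yaw -1.21 F [ 0.43 -0.9   0.35] M [-0.009 -0.01   0.027] w 0.0872
shift xyz [0.0143 0.0254 0.284 ] turn 0.0732 dist 0.285
```

Call:
{"fn": "play_rows", "kwargs": {
  "steps": [
    [[0.087,0,0.005,0.05,0.02],[0.087,0,0.01,0.11,0.04],[0.087,0,0.015,0.17,0.06],[0.087,0,0.02,0.23,0.073],[0.087,0,0.025,0.284,0.073],[0.087,0,0.025,0.284,0.073],[0.087,0,0.025,0.284,0.073]]
  ]
}}

```text
t: 12.65
ee_pos: [0.4568, -0.0411, 0.141]
eef_rot: [-0.475, -0.523, -0.476, 0.524]
ft_force: [-0.1, -0.5, -0.1]
grip_width: 0.087
```

Run:
```python
from h import *
x,y,a=C['mid']
goal(x,y,.012,a)
im=capture('scene')[:,:,::-1]
goal(x,y,.012,a)
x,y,a=C['left']
cv2.imwrite('pics/m1.png',im)
cv2.imwrite('pics/l3.png',np.hstack([crop('scene',cv2.imread('pics/scene0.png'),box(x,y,np.radians(a))),crop('scene',im,box(x,y,np.radians(a)))]))
```

```text
t 12.65 pos [ 0.4568 -0.0411  0.141 ] yaw -5.49 F [-0.1  -0.54 -0.08] M [ 0.004 -0.05  -0.034] w 0.0870
shift xyz [ 0.129   0.0031 -0.0024] turn -0.0016 dist 0.129
t 12.70 pos [ 0.4569 -0.0405  0.1411] yaw -5.41 F [ 0.11 -0.55 -1.33] M [0.039 0.006 0.044] w 0.0865
shift xyz [ 0.1291  0.003  -0.0018] turn -0.0001 dist 0.129
```

View pics/m1.png

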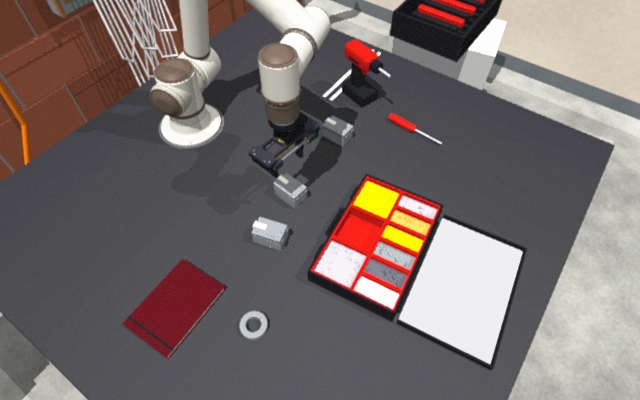

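View pics/l3.png

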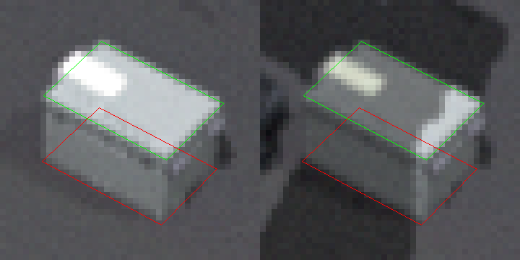

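The left case is back exactly on its original outline. The gripper is above the middle case, so I'll descend.

Call:
{"fn": "play_rows", "kwargs": {
  "steps": [
    [[0.087,0.03,0.003,-0.002,0],[0.087,0.07,0.003,-0.002,0],[0.087,0.11,0.003,-0.002,0],[0.087,0.13,0.003,-0.002,0],[0.087,0.13,0.003,-0.002,0],[0.087,0.13,0.003,-0.002,0]]
  ]
}}

```text
t: 13.45
ee_pos: [0.4612, -0.0383, 0.0123]
eef_rot: [0.477, 0.523, 0.476, -0.522]
ft_force: [0.8, 0.6, 0.3]
grip_width: 0.0869
```

Run:
```python
from h import *
x,y,a=C['mid']
goal(x,y,.012,a)
```

```text
t 13.45 pos [ 0.4612 -0.0383  0.0123] yaw -5.32 F [0.79 0.57 0.29] M [-0.038 -0.039 -0.003] w 0.0869
shift xyz [ 0.0003 -0.0011  0.0008] turn 0.0013 dist 0.001
```

Call:
{"fn": "play_rows", "kwargs": {
  "steps": [
    [[0.05,0,0,0,0],[0.05,0,0,0,0],[0.05,0,0,0,0],[0.05,0,0,0,0],[0.05,0,0,0,0],[0.05,0,0,0,0]]
  ],
  "force": 50
}}

```text
t: 14.2
ee_pos: [0.4604, -0.0394, 0.0118]
eef_rot: [-0.476, -0.523, -0.476, 0.523]
ft_force: [-0.8, -0.7, 3.1]
grip_width: 0.0556
```

Call:
{"fn": "play_rows", "kwargs": {
  "steps": [
    [[0.04,-0.02,0,0,0],[0.04,-0.06,0,0,0],[0.04,-0.1,0,0,0],[0.04,-0.13,0,0,0],[0.04,-0.13,0,0,0],[0.04,-0.13,0,0,0],[0.04,-0.13,0,0,0]]
  ]
}}

```text
t: 15.08
ee_pos: [0.4591, -0.0394, 0.1398]
eef_rot: [-0.475, -0.522, -0.476, 0.524]
ft_force: [0.3, -0.3, -3.8]
grip_width: 0.0559
```

Call:
{"fn": "play_rows", "kwargs": {
  "steps": [
    [[0.04,0,0.03,0,0],[0.04,0,-0.03,0,0],[0.04,0,0.03,0,0],[0.04,0,-0.03,0,0],[0.04,0,0.03,0,0],[0.04,0,-0.03,0,0],[0.04,0,0.03,0,0]]
  ]
}}

```text
t: 15.95
ee_pos: [0.4589, -0.0473, 0.128]
eef_rot: [-0.464, -0.508, -0.486, 0.539]
ft_force: [-0.0, 2.4, -5.3]
grip_width: 0.0556
```

Run:
```python
from h import *
samp(12)
```

```text
15.95 tool F [ 5.26  0.02 -2.41] M [0.001 0.378 0.249] tau [  1.73 -38.81  16.9    1.31] dq 1.605
16.00 tool F [-0.63 13.49 -0.34] M [-2.000e-03  5.700e-02  2.338e+00] tau [ -0.83 -44.51   3.15  -2.81] dq 0.301
16.05 tool F [ 3.68 -2.25  2.88] M [-0.011 -0.775  1.298] tau [ -0.93 -27.89  12.07  -0.6 ] dq 0.428
16.10 tool F [ 2.95  1.07 -0.56] M [0.052 0.038 0.194] tau [ -0.27 -29.22  14.9   -0.08] dq 0.044
16.15 tool F [ 3.2  -0.62  0.71] M [ 0.002 -0.065 -0.036] tau [ -0.13 -29.93  16.84   0.23] dq 0.034
16.20 tool F [ 3.37 -0.6  -0.1 ] M [ 0.02  -0.011 -0.091] tau [ -0.04 -30.12  17.21   0.22] dq 0.019
16.25 tool F [ 3.4   0.14 -0.37] M [-0.023  0.    -0.06 ] tau [-3.000e-02 -3.010e+01  1.715e+01  1.700e-01] dq 0.016
16.30 tool F [ 3.07 -0.67  0.96] M [-0.036 -0.103 -0.03 ] tau [-3.000e-02 -3.007e+01  1.706e+01  1.400e-01] dq 0.012
16.35 tool F [ 3.    0.3  -0.21] M [-0.004  0.049 -0.04 ] tau [-2.000e-02 -3.007e+01  1.701e+01  1.300e-01] dq 0.009
16.40 tool F [ 3.    0.97 -0.1 ] M [ 0.032 -0.064  0.009] tau [-2.000e-02 -3.009e+01  1.700e+01  1.200e-01] dq 0.005
16.45 tool F [ 3.31 -0.52  0.21] M [ 0.001  0.012 -0.019] tau [-1.000e-02 -3.013e+01  1.700e+01  1.300e-01] dq 0.005
16.50 tool F [ 3.07  0.57 -0.26] M [ 0.011 -0.008 -0.026] tau [-1.000e-02 -3.017e+01  1.701e+01  1.300e-01] dq 0.004
16.55 tool F [ 3.74 -0.3  -0.22] M [ 0.02  -0.092 -0.013] tau [ -0.   -30.22  17.03   0.13] dq 0.005
mean [ 3.212  0.036  0.005  0.007 -0.024 -0.011] sd [0.234 0.639 0.458 0.024 0.051 0.073]
```

Call:
{"fn": "play_rows", "kwargs": {
  "steps": [
    [[0.04,0,-0.06,0,0],[0.04,0,0,0,0],[0.04,0,-0.06,0,0],[0.04,0,0,0,0],[0.04,0,-0.06,0,0],[0.04,0,0,0,0],[0.04,0,-0.06,0,0]]
  ]
}}

```text
t: 17.42
ee_pos: [0.4393, -0.0352, 0.1355]
eef_rot: [-0.476, -0.52, -0.476, 0.525]
ft_force: [-0.1, 2.0, -0.5]
grip_width: 0.0557
```

Run:
```python
from h import *
samp(12)
```

```text
17.43 tool F [ 0.52 -0.27 -2.02] M [ 0.032  0.244 -0.06 ] tau [ -3.84 -13.68  16.43  -0.07] dq 1.215
17.48 tool F [  8.01 -12.92   1.22] M [-0.025 -0.237 -2.023] tau [  0.91 -12.64  31.91   2.97] dq 0.128
17.52 tool F [ 2.88 -2.61 -0.19] M [ 0.014 -0.018 -0.237] tau [  0.67 -23.02  17.48   0.43] dq 0.098
17.57 tool F [ 3.88  3.62 -0.26] M [0.014 0.066 0.733] tau [  0.37 -23.88  16.12   0.15] dq 0.084
17.62 tool F [2.45 0.37 0.23] M [ 0.003 -0.     0.118] tau [ -0.05 -23.63  15.34  -0.19] dq 0.059
17.68 tool F [ 2.85 -0.03  0.18] M [0.025 0.08  0.121] tau [ -0.03 -23.75  15.59  -0.1 ] dq 0.033
17.73 tool F [ 3.93  1.15 -0.56] M [0.033 0.069 0.067] tau [ 0.000e+00 -2.390e+01  1.598e+01 -1.000e-02] dq 0.015
17.77 tool F [ 3.11  0.47 -0.22] M [-0.006 -0.046  0.005] tau [ 2.000e-02 -2.404e+01  1.627e+01  3.000e-02] dq 0.005
17.82 tool F [3.47 1.04 0.37] M [0.029 0.03  0.061] tau [  0.03 -24.15  16.44   0.05] dq 0.006
17.88 tool F [3.16 0.71 0.  ] M [-0.023 -0.003  0.025] tau [  0.03 -24.23  16.53   0.05] dq 0.006
17.93 tool F [ 3.35 -0.04  0.33] M [-0.061  0.002 -0.006] tau [ 2.000e-02 -2.429e+01  1.657e+01  6.000e-02] dq 0.005
17.98 tool F [ 3.42 -0.36 -0.33] M [ 0.03  -0.017  0.05 ] tau [ 2.000e-02 -2.433e+01  1.659e+01  5.000e-02] dq 0.005
18.02 tool F [ 3.18 -0.35 -0.08] M [-0.02  -0.009  0.032] tau [ 1.000e-02 -2.435e+01  1.659e+01  5.000e-02] dq 0.006
mean [ 3.28e+00  6.59e-01 -3.40e-02  2.00e-03  1.70e-02  1.21e-01] sd [0.422 1.109 0.294 0.029 0.04  0.208]
```

The middle case behaves differently. tau5 settles at 0.13 at one end and 0.05 at the other, where the left case gave 0.07 at both, and there are after-knocks at 16.05 and 17.57. I'll repeat the second test to make sure.

Call:
{"fn": "play_rows", "kwargs": {
  "steps": [
    [[0.04,0,0.06,0,0],[0.04,0,0,0,0],[0.04,0,0.06,0,0],[0.04,0,0,0,0],[0.04,0,0.06,0,0],[0.04,0,0.08,0,0]]
  ]
}}

```text
t: 18.77
ee_pos: [0.5101, -0.0449, 0.1406]
eef_rot: [-0.476, -0.522, -0.476, 0.524]
ft_force: [2.2, 0.8, -1.3]
grip_width: 0.0559
```

Run:
```python
from h import *
samp(12)
```

```text
18.77 tool F [ 1.25  2.09 -0.99] M [0.007 0.065 0.365] tau [ -0.13 -31.82  13.29  -0.23] dq 0.439
18.82 tool F [ 1.81  2.03 -0.97] M [-0.023 -0.081  0.168] tau [ -0.61 -33.87  12.82  -0.85] dq 0.029
18.88 tool F [ 3.52  0.42 -1.29] M [ 0.011 -0.013 -0.057] tau [ -0.21 -31.6   17.01   0.2 ] dq 0.045
18.93 tool F [ 4.11 -0.62  0.85] M [-0.008 -0.065 -0.129] tau [ -0.04 -31.94  17.85   0.31] dq 0.038
18.98 tool F [ 3.73 -0.92  0.54] M [-0.016 -0.121 -0.135] tau [-2.000e-02 -3.203e+01  1.778e+01  2.400e-01] dq 0.023
19.02 tool F [ 4.22 -0.06  0.04] M [-0.031 -0.019 -0.154] tau [-3.000e-02 -3.201e+01  1.757e+01  1.900e-01] dq 0.009
19.07 tool F [ 2.93 -0.2   0.47] M [-0.016 -0.051 -0.056] tau [-3.000e-02 -3.201e+01  1.740e+01  1.600e-01] dq 0.007
19.12 tool F [ 3.19 -0.42  0.18] M [ 0.037 -0.094 -0.011] tau [-3.000e-02 -3.203e+01  1.731e+01  1.500e-01] dq 0.004
19.18 tool F [ 2.39 -0.22  0.15] M [ 0.015 -0.025 -0.015] tau [-3.000e-02 -3.207e+01  1.726e+01  1.400e-01] dq 0.003
19.23 tool F [ 2.25 -0.47 -0.  ] M [ 0.002 -0.041 -0.062] tau [-2.000e-02 -3.212e+01  1.724e+01  1.400e-01] dq 0.004
19.27 tool F [ 2.63 -0.42 -0.03] M [-0.056  0.023 -0.078] tau [-1.000e-02 -3.217e+01  1.724e+01  1.400e-01] dq 0.004
19.32 tool F [3.64 0.69 0.3 ] M [-0.001 -0.067 -0.034] tau [-1.000e-02 -3.221e+01  1.724e+01  1.400e-01] dq 0.003
19.38 tool F [2.85 0.38 0.51] M [ 0.038  0.    -0.011] tau [ -0.   -32.25  17.24   0.14] dq 0.005
mean [ 3.195e+00 -2.270e-01  3.000e-01 -3.000e-03 -4.600e-02 -6.800e-02] sd [0.665 0.449 0.272 0.027 0.041 0.051]
```

Call:
{"fn": "play_rows", "kwargs": {
  "steps": [
    [[0.04,0,-0.06,0,0],[0.04,0,-0.08,0,0]]
  ]
}}

```text
t: 19.62
ee_pos: [0.4267, -0.0368, 0.1408]
eef_rot: [-0.475, -0.522, -0.476, 0.524]
ft_force: [-0.3, 1.1, -2.5]
grip_width: 0.0557
```

Run:
```python
from h import *
samp(12)
```

```text
19.62 tool F [ 2.5  -0.45 -1.08] M [-0.002 -0.008 -0.115] tau [ -0.64 -23.56  16.6    0.07] dq 0.288
19.68 tool F [ 3.79 -3.68  0.93] M [ 0.007  0.009 -0.513] tau [ -0.15 -21.55  18.84   0.66] dq 0.064
19.73 tool F [ 3.85 -0.46  0.6 ] M [-0.032 -0.021 -0.084] tau [  0.2  -24.82  16.29   0.16] dq 0.073
19.77 tool F [3.24 0.77 0.32] M [0.026 0.045 0.16 ] tau [  0.06 -24.91  15.69  -0.07] dq 0.053
19.82 tool F [ 2.4   0.19 -0.16] M [-0.011  0.032  0.114] tau [ 1.000e-02 -2.487e+01  1.580e+01 -5.000e-02] dq 0.03
19.88 tool F [ 3.28  0.57 -0.17] M [ 0.015 -0.008  0.094] tau [ 2.000e-02 -2.486e+01  1.610e+01  1.000e-02] dq 0.016
19.93 tool F [3.83 0.48 0.33] M [-0.002  0.003  0.022] tau [  0.03 -24.82  16.34   0.05] dq 0.009
19.98 tool F [3.29 0.84 0.28] M [-0.004 -0.015  0.014] tau [  0.03 -24.76  16.49   0.06] dq 0.006
20.02 tool F [ 3.69 -0.22 -0.12] M [-0.001 -0.023 -0.005] tau [  0.03 -24.68  16.56   0.07] dq 0.006
20.07 tool F [ 3.9 -0.1 -0.4] M [ 0.019 -0.04   0.017] tau [ 2.000e-02 -2.460e+01  1.659e+01  7.000e-02] dq 0.008
20.12 tool F [3.43 0.41 0.54] M [-0.081  0.013  0.001] tau [ 2.000e-02 -2.453e+01  1.660e+01  7.000e-02] dq 0.007
20.18 tool F [ 4.38  0.17 -0.62] M [-0.098 -0.051 -0.01 ] tau [ 1.000e-02 -2.447e+01  1.659e+01  7.000e-02] dq 0.005
20.23 tool F [ 3.23  1.18 -0.23] M [ 0.004 -0.066  0.079] tau [  0.   -24.42  16.59   0.07] dq 0.004
mean [ 3.467  0.429 -0.022 -0.013 -0.011  0.049] sd [0.502 0.412 0.352 0.04  0.034 0.056]
```

Call:
{"fn": "play_rows", "kwargs": {
  "steps": [
    [[0.04,0,-0.04,0,0],[0.04,0,-0.045,0,0],[0.04,0,0.02,0,0],[0.04,0,0,0,0],[0.04,0,0,0,0]]
  ]
}}

```text
t: 20.85
ee_pos: [0.4297, -0.0366, 0.1406]
eef_rot: [-0.475, -0.522, -0.476, 0.524]
ft_force: [-0.4, 0.9, -2.7]
grip_width: 0.0559
```

Run:
```python
from h import *
samp(14)
```

```text
20.85 tool F [ 2.68 -0.49 -0.83] M [ 0.032 -0.055 -0.113] tau [  0.1  -23.89  17.04   0.2 ] dq 0.029
20.90 tool F [2.83 0.56 0.28] M [-0.003 -0.03  -0.048] tau [-1.000e-02 -2.382e+01  1.645e+01  7.000e-02] dq 0.02
20.95 tool F [ 3.22  0.06 -0.65] M [ 0.016  0.019 -0.092] tau [ -0.03 -23.87  16.4    0.09] dq 0.014
21.00 tool F [ 2.9  -0.46  0.15] M [-0.018 -0.043 -0.04 ] tau [-2.000e-02 -2.397e+01  1.649e+01  1.100e-01] dq 0.008
21.05 tool F [ 3.55 -0.46 -1.26] M [ 0.028  0.006 -0.053] tau [-2.000e-02 -2.409e+01  1.656e+01  1.300e-01] dq 0.005
21.10 tool F [3.42 0.56 0.04] M [ 0.004  0.026 -0.051] tau [-1.000e-02 -2.418e+01  1.661e+01  1.400e-01] dq 0.002
21.15 tool F [3.16 0.06 0.08] M [-0.013  0.001 -0.02 ] tau [-1.000e-02 -2.426e+01  1.663e+01  1.400e-01] dq 0.002
21.20 tool F [ 3.4  -0.28 -0.35] M [-0.01  -0.008 -0.027] tau [ -0.   -24.33  16.64   0.14] dq 0.005
21.25 tool F [ 3.39 -0.03 -0.1 ] M [-0.041 -0.068 -0.044] tau [ -0.   -24.38  16.64   0.13] dq 0.003
21.30 tool F [ 3.35 -0.18  0.4 ] M [ 0.018 -0.037 -0.053] tau [ -0.   -24.42  16.64   0.13] dq 0.004
21.35 tool F [ 3.58  0.74 -0.48] M [ 0.01  -0.023 -0.036] tau [ -0.   -24.44  16.64   0.13] dq 0.004
21.40 tool F [3.74 0.06 0.74] M [ 0.006 -0.075 -0.084] tau [ -0.   -24.46  16.63   0.13] dq 0.003
21.45 tool F [ 4.19  0.26 -0.95] M [-0.014 -0.034 -0.009] tau [  0.   -24.47  16.63   0.13] dq 0.004
21.50 tool F [ 3.68  0.96 -0.21] M [ 0.006 -0.011  0.011] tau [  0.   -24.47  16.62   0.13] dq 0.003
21.55 tool F [ 2.36 -0.11 -0.11] M [-0.02  -0.    -0.085] tau [  0.   -24.47  16.62   0.13] dq 0.002
mean [ 3.393  0.092 -0.17  -0.004 -0.022 -0.041] sd [0.435 0.437 0.524 0.018 0.029 0.027]
```

Confirmed: at the same pose, tau5 is 0.13 with the part at one end and 0.07 at the other. The middle case is the rattling one.

Run:
```python
from h import *
x,y,a=C['bin']
goal(x,y,.157,a)
```

```text
t 21.55 pos [ 0.4305 -0.0364  0.1416] yaw -5.43 F [-0.1   0.12 -2.36] M [0.008 0.085 0.02 ] w 0.0557
shift xyz [-0.0154  0.2669 -0.0187] turn -0.2256 dist 0.268
```

Call:
{"fn": "play_rows", "kwargs": {
  "steps": [
    [[0.04,-0.015,0.02,0,-0.03],[0.04,-0.016,0.05,-0.005,-0.06],[0.04,-0.016,0.09,-0.008,-0.09],[0.04,-0.016,0.13,-0.01,-0.12],[0.04,-0.016,0.17,-0.013,-0.15],[0.04,-0.016,0.205,-0.015,-0.18],[0.04,-0.016,0.235,-0.017,-0.21],[0.04,-0.016,0.255,-0.018,-0.226],[0.04,-0.016,0.267,-0.019,-0.226],[0.04,-0.016,0.267,-0.019,-0.226]]
  ]
}}

```text
t: 22.8
ee_pos: [0.6982, -0.0427, 0.1567]
eef_rot: [0.531, 0.466, 0.532, -0.467]
ft_force: [0.1, 0.7, -2.8]
grip_width: 0.0557
```

Call:
{"fn": "play_rows", "kwargs": {
  "steps": [
    [[0.04,0,0,0,0],[0.04,0,0,0,0],[0.04,0,0,0,0],[0.04,0,0,0,0]]
  ]
}}

```text
t: 23.3
ee_pos: [0.6979, -0.0427, 0.1579]
eef_rot: [0.532, 0.466, 0.532, -0.466]
ft_force: [-0.0, 0.6, -3.1]
grip_width: 0.0556
```

Run:
```python
from h import *
x,y,a=C['bin']
goal(x,y,.157,a)
for n in('scene','top'): cv2.imwrite(f'pics/{n}_f.png',capture(n)[:,:,::-1])
goal(x,y,.157,a); print(np.abs(sense()['dq']).max())
s=sense(); p=s['ee_pos']; B=box(p[0],p[1],np.radians(a),p[2]-.012,p[2]+.042)
q=cv2.imread('pics/scene_f.png'); c=proj('scene',B).mean(0).astype(int)
cr=cv2.resize(q[c[1]-70:c[1]+70,c[0]-80:c[0]+80],None,fx=4,fy=4,interpolation=0)
pp=((proj('scene',B)-(c-[80,70])+.5)*4).astype(np.int32)
cv2.polylines(cr,[pp[:4]],True,(0,0,255),1);cv2.polylines(cr,[pp[4:]],True,(0,255,0),1)
cv2.imwrite('pics/f_crop.png',cr)
```

```text
t 23.30 pos [ 0.6979 -0.0427  0.1579] yaw 7.52 F [-0.01  0.56 -3.08] M [-0.075  0.025 -0.012] w 0.0556
shift xyz [0.0009 0.     0.0003] turn 0.0004 dist 0.001
t 23.40 pos [ 0.698  -0.0427  0.1577] yaw 7.52 F [ 0.39 -0.48 -3.48] M [-0.06   0.017  0.019] w 0.0557
shift xyz [ 0.0007 -0.0001  0.0003] turn 0.0003 dist 0.001
0.0023808527025785623
```

View pics/f_crop.png

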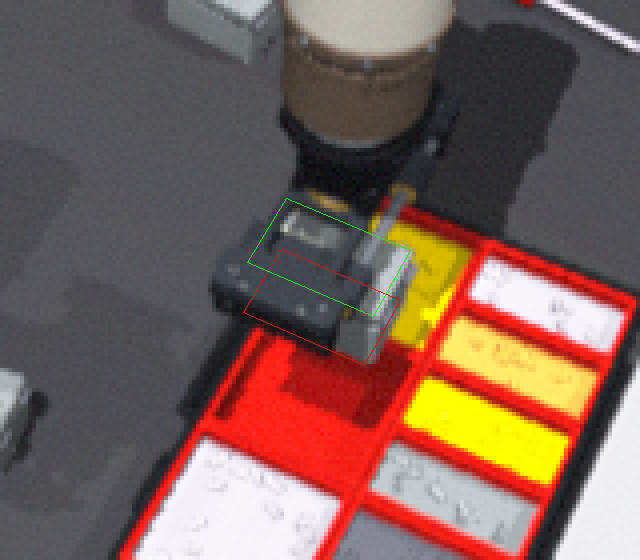

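View pics/scene_f.png

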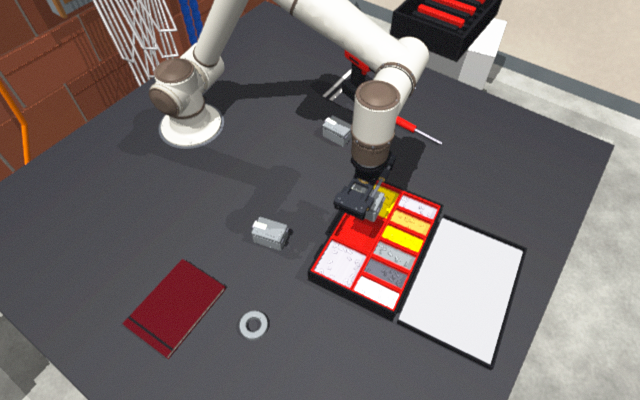

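View pics/top_f.png

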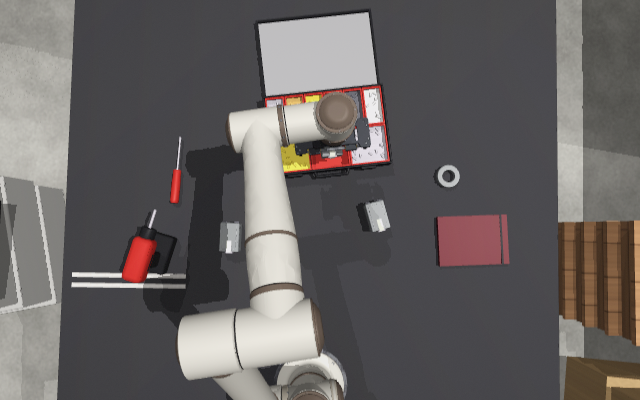

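The pictures show the case level and matching its predicted outline, with its shadow inside the empty bin. The underside is about 91 mm above the rim, and the other two cases and the bystanders are where they were. I'll hand it in.

Run:
```python
from workcell import *
s=sense(); print(s['t'],s['ee_pos'],s['grip_width'],abs(s['dq']).max()); print(job_done())
```

```text
23.4 [ 0.69801679 -0.04273508  0.15768846] 0.05565993929828842 0.0023808527025785623
the job is handed in; nothing more can be done
None
```

The rattling case is the middle one. I handed the job in at 23.4 s with it held level and still over the empty bin.

- **Left case:** I picked it up and shook it in two bouts. It was silent: the wrist torque settled at 0.07 N m after stops in either direction, with no knocks. I set it back down flat, and a later picture shows it on its original outline.
- **Middle case:** It rattled. After-knocks followed the stops, and the settled wrist torque switched between about 0.13 and 0.05–0.07 N m with the direction of the stop. A repeat at one identical pose gave 0.13 against 0.07 N m. The right case was therefore never touched.
- **Last checks:** The case is within about 1 mm of the measured bin centre and about 91 mm above the rim. The grip is 55.7 mm, joint speeds are near zero, and nothing else in the pictures had moved.

Readings of force and position carried noise of about 0.5 N and 1–2 mm. No check failed or disagreed.

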